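Give the storage canisters back their own lids

ROBOT

A 7-joint arm with a two-finger parallel gripper is mounted at the origin on a cart in front of the work surface, level with it; the furniture and walls round the work are solid. World frame = base frame: x ahead of the robot, y to its left, z up, the work surface at z = 0. Lengths are in m, angles in degrees, forces in N, time in s.
With the tool pointing down it reaches from about 0.425 to 0.875 m from the base axis. Payload 4.7 kg.
Tool frame: the origin (TCP) lies between the finger pads; the fingertips stand 8 mm ahead of it and the grasp point (between the pads) lies 11 mm behind it (env.tip_extent is the distance from the TCP to the fingertips, in m); z points along the fingers, y is the line along which they close (so a half turn about z gives the same grasp; the last joint's range is limited). The gripper opens to 87 mm and grips with 3 to 60 N. Pads are 19 mm wide; open, the fingers measure 117 mm over their backs; the gripper's body (75 mm by 190 mm) begins 51 mm behind the grasp point.
Start: joints at [-63.707, 18.392, -4.016, 83.108, 1.295, 78.541, -3.26], TCP at [0.28, 0.587, 0.231] pointing down, gripper open.
Joint ranges: [-163.93, 163.93], [-17.29, 119.83], [-79.2, 71.16], [3.27, 140.29], [-89.18, 269.18], [5.43, 117.66], [-154.24, 154.24]. Speed limits (degrees/s): [147.25, 147.25, 180, 180, 180, 180, 180].

INTERFACE

Orientations are given as [roll, pitch, yaw] about the fixed x, y, z axes, in that order (R = Rz(yaw) Ry(pitch) Rx(roll)).
In Python, from cell import sensors, vision, workorder, env gives the robot as it stands.
- The arm moves only by the tool drive_tool, never from a script. Its argument "moves" is a list of rows, each an object of numbers: "x", "y", "z": the shift along the tool's x, y, z in mm; "rx", "ry", "rz": the turn, a rotation vector about the tool's x, y, z in rad; "fingers": the closure, from -1 (fully open) to 1 (shut). In form: [{"x": .., "y": .., "z": .., "rx": .., "ry": .., "rz": .., "fingers": ..}, ...]. A call has 1 to 20 rows; each row is the pose to reach, as a shift and turn from the pose commanded when the call began, along the tool's axes at that moment; what a row does not reach only later rows make up. A row lasts 1/8 s, in which the tool goes at most 62.5 mm and 10.7 degrees, less where a joint would pass 70% of its speed; a pose out of reach is approached as far as the arm can. A call with a gripper value outside its range is refused whole. The fingers move at their own pace and stop on an object; "force" is the grip in N (left out, the last holds). Time passes only in rows, so rows that repeat a pose let the fingers close. It gives the time, the measured TCP pose, the force, the opening and the grip force at its end, in the units of the state.
- sensors.get_obs(): the state, without advancing time (a new reading comes with each control period).
- vision.read_camera(name): name is "scene" or "top" or "wrist"; returns a dict with "image" (384x512x3 uint8, red, green, blue), "fx", "fy", "cx", "cy" (pixels), "R" (3x3) and "t" (3): a world point X has camera coordinates R X + t. Camera axes: x right, y down, z forward; pixel columns grow to the right and rows downward; lengths in m; the calibration is good to about 2 mm. A picture is of the moment at which its call begins. There is no depth.
- workorder.sign_off(): hands the job in; it is judged then, once.
The state is a dict: "time_s": time; "qpos": joint angles; "joint_velocities": joint speeds; "effort": joint torques, N m; "tool_pos": TCP position; "tool_rot": TCP orientation; "force": force on the tool from outside, world axes, zero at the start; "wrist_torque": the same for the moment, N m; "grip_width": finger opening in m; "grasp_force": force on a finger pad.
Only numpy, scipy, OpenCV 4.12 (cv2) and the standard library are available. Lean on these libraries where they do the work, as an engineer would, in place of code of your own. Each camera call takes 0.05 s, during which the arm holds its last target. There are 200 camera calls.

TASK

The three canisters (round, square and oblong) have each been covered with the wrong lid, so the lids only lie loose on top. Change the lids over so that each canister is closed with the lid of its own shape, level and fully home; there is clear bench at the left of the row to set a lid down while its own canister is still covered. Leave the canisters standing about where they are, do not disturb the powder pot, the scoop or the dropper bottle, and mind the cooker hood overhead.

Things in the scene. Friction and masses are not known exactly. Their poses are not given: they have to be found in the camera images.
- round_canister: Round white glazed canister, open at the top, 110 mm outside diameter, 80 mm tall, 4 mm wall (mouth 102 mm across), standing loose on the bench, about 0.75 kg. Origin: centre of its underside; z up, so the rim is at z = 80 mm.
- square_canister: Square white glazed canister with rounded corners, open at the top, 92 x 92 mm outside, 72 mm tall, 4 mm wall (mouth 84 x 84 mm), standing loose, about 0.7 kg. Origin: centre of its underside; x and y along its sides, rim at z = 72 mm. Any quarter turn is the same.
- oblong_canister: Oblong white glazed canister with rounded corners, open at the top, 138 mm long (along its x) and 62 mm wide (along its y) outside, 64 mm tall, 4 mm wall (mouth 130 x 54 mm), standing loose, about 0.7 kg. Origin: centre of its underside; rim at z = 64 mm. A half turn is the same.
- round_lid: Round wooden lid, 0.12 kg. Plug below 96 mm across, 12 mm deep; flange 113 mm across, 10 mm thick; on its middle an upright bar pull 50 mm long (lid's x), 16 mm wide (lid's y), 26 mm high, to pinch across its width. Origin: centre of the plug's underside, z up: flange top at 22 mm, pull top at 48 mm. Home in its canister: origin 68 mm above the canister's. Starts on a wrong canister's rim.
- square_lid: Square wooden lid, 0.11 kg. Plug 78 x 78 mm (72 x 72 at its tapered foot), 12 mm deep; flange 95 x 95 x 10 mm; on its middle a bar pull 50 mm long (lid's x), 16 mm wide (lid's y), 26 mm high. Origin: centre of the plug's underside, z up: flange top at 22 mm, pull top at 48 mm. Home in its canister: origin 60 mm above the canister's. Starts on a wrong canister's rim.
- oblong_lid: Oblong wooden lid, 0.11 kg. Plug 124 x 48 mm (118 x 42 at its tapered foot), 12 mm deep; flange 141 x 65 x 10 mm, long along the lid's x; on its middle a bar pull 50 mm long (lid's x), 16 mm wide (lid's y), 26 mm high. Origin: centre of the plug's underside, z up: flange top at 22 mm, pull top at 48 mm. Home in its canister: origin 52 mm above the canister's. Starts on a wrong canister's rim.
- powder_pot: Bystander: small round screw pot, 73 mm across, 65 mm tall, with a white lid, behind the canisters. Origin: centre of its underside.
- scoop: Bystander: small peach plastic scoop, 42 x 79 x 26 mm, lying behind the canisters. Origin: middle of its length, at the underside.
- dropper_bottle: Bystander: small amber dropper bottle with a black top, 31 mm across, 98 mm tall, behind the canisters. Origin: centre of its underside.
Not all that is in view belongs to the job. What is shaped like the round_lid but green or turquoise is not meant.

How it is judged (in metres and radians):
At the end, for the whole second after the job is handed in: Each lid sits level and fully home in the canister of its own shape (flange within 3 mm of the rim, centred within 8 mm, tilt under about 3 degrees), the canisters stand upright on the bench, and everything is at rest (horizontal distance between round_lid and round_canister below 0.008 m and z of round_lid in the frame of round_canister between 0.064 and 0.071 m and horizontal distance between square_lid and square_canister below 0.008 m and z of square_lid in the frame of square_canister between 0.056 and 0.063 m and horizontal distance between oblong_lid and oblong_canister below 0.008 m and z of oblong_lid in the frame of oblong_canister between 0.048 and 0.055 m and angle between each of round_lid, square_lid, oblong_lid, round_canister, square_canister, oblong_canister's own z axis and vertical below 0.05 rad and height (world z) of each of round_canister, square_canister, oblong_canister below 0.01 m and linear speed of each of round_lid, square_lid, oblong_lid, round_canister, square_canister, oblong_canister below 0.02 m/s); the robot touches nothing.
It fails at once if a canister is moved more than 60 mm (distance of any of round_canister, square_canister, oblong_canister from where it was at the start of the episode above 0.06 m).
It fails at once if a canister is tipped by more than 20 degrees (angle between any of round_canister, square_canister, oblong_canister's own z axis and vertical above 0.35 rad).
It fails at once if the powder pot, the scoop or the dropper bottle is moved more than 30 mm or knocked over (distance of any of powder_pot, scoop, dropper_bottle from where it was at the start of the episode above 0.03 m or angle between any of powder_pot, dropper_bottle's own z axis and vertical above 0.5 rad).
It also fails if it takes over 106 s, if anything falls off the work surface, if the arm or the gripper's body presses on something with over 40 N, if the wrist force passes 120 N, or if a joint passes its speed limit or range.

## Working session

There is one attempt and no reset: what is moved stays moved. The work goes in short steps, Python scripts to look and compute and a tool call to move; the robot and the scene stay as the last step left them, time stands still between calls to the robot, and variables do not carry over. Pictures are saved under pics/ and viewed, at most 14 in all, crops included, and the job is handed in when it is done.

Besides the shell and the picture viewer there is one more tool, called after "Emit:" as a command line: name --argument value ..., lists and objects as JSON in quotes. drive_tool: Moves the arm, as the interface text tells. Its arguments: {"type":"object","properties":{"moves":{"type":"array"},"force":{"type":"number"}},"required":["moves"]}

```bash
mkdir -p pics; python3 - <<'E'
from cell import sensors, vision, env
import cv2
for n in("scene","top"):
    c=vision.read_camera(n); cv2.imwrite(f"pics/{n}0.png",c["image"][:,:,::-1]); print(n,c["fx"],c["cx"],c["cy"],c["R"],c["t"])
o=sensors.get_obs();print(o)
E
```

```text
scene 444.935949768147 258.03863511458826 197.1166772428806 [[ 0.60775826 -0.79398965  0.0145027 ]
 [-0.48957505 -0.38899868 -0.78038215]
 [ 0.62525688  0.46718354 -0.62513468]] [-0.18859045  0.33919732  0.97918607]
top 470.2808908675418 261.7325771356612 189.7922798302846 [[-0.01686988 -0.99982269  0.00836672]
 [-0.99214303  0.01570165 -0.12411955]
 [ 0.12396617 -0.01039486 -0.992232  ]] [0.1028582  0.46243646 1.34415239]
{'time_s': 0.1, 'qpos': array([-63.70738488,  18.43696947,  -4.0162857 ,  83.16851481,
         1.29735523,  78.53911142,  -3.25915191]), 'joint_velocities': array([ 0.06059724, -0.04590553,  0.034222  , -0.13641296, -0.0298029 ,
        0.01987889,  0.05592442]), 'effort': array([-9.01470139e-04, -4.92573202e+01, -4.06200550e-01, -3.13397133e+01,
       -6.40566065e-02,  3.96245043e-02,  5.04177137e-05]), 'tool_pos': array([0.27952058, 0.58630196, 0.22954124]), 'tool_rot': array([-1.79900769e+02,  7.42703860e-03,  1.54519033e+02]), 'force': array([-0.51776403, -1.40419203,  0.11747273]), 'wrist_torque': array([ 0.03892738, -0.00365575,  0.03041493]), 'grasp_force': 0.0, 'grip_width': 0.08700419665681686}
```

View pics/scene0.png

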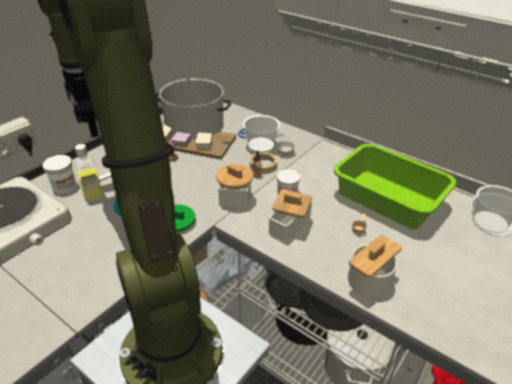

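View pics/top0.png

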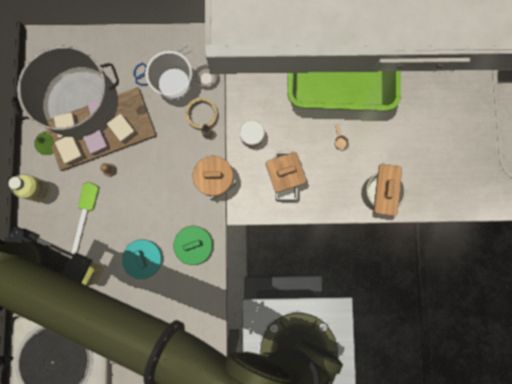

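```bash
cat > h.py <<'E'
import numpy as np, cv2
from cell import sensors, vision
def ray(c,uv,z):
    uv=np.atleast_2d(np.float64(uv)); R=np.array(c["R"]);t=np.array(c["t"])
    d=np.c_[(uv[:,0]-c["cx"])/c["fx"],(uv[:,1]-c["cy"])/c["fy"],np.ones(len(uv))]@R
    o=-R.T@t
    return (o+d*((z-o[2])/d[:,2])[:,None])[:,:2]
def proj(c,X):
    p=np.atleast_2d(X)@np.array(c["R"]).T+c["t"]; return np.c_[p[:,0]/p[:,2]*c["fx"]+c["cx"],p[:,1]/p[:,2]*c["fy"]+c["cy"]]
def wood(im):
    h=cv2.cvtColor(im,cv2.COLOR_RGB2HSV); return cv2.inRange(h,(6,90,60),(20,255,255))
def blobs(m,amin):
    cs,_=cv2.findContours(m,cv2.RETR_EXTERNAL,cv2.CHAIN_APPROX_NONE)
    return [k for k in cs if cv2.contourArea(k)>amin]
E
python3 - <<'E'
from h import *
c=vision.read_camera("top"); im=c["image"]
for k in blobs(wood(im),500):
    x=k[:,0].mean(0)
    if x[0]<180: continue
    for z in(.086,.094,.102):
        P=(ray(c,k[:,0],z)*1000).astype(np.float32); (cx,cy),(w,h),a=cv2.minAreaRect(P); print(x.round(),z,round(cx),round(cy),round(w),round(h),round(a,1),cv2.contourArea(P))
big=cv2.resize(im[130:230,180:420],None,fx=3.3,fy=3.3,interpolation=cv2.INTER_CUBIC)
s=vision.read_camera("scene")["image"]
big2=cv2.resize(s[150:310,200:420],None,fx=3.6,fy=3.6,interpolation=cv2.INTER_CUBIC)[:, :792]
cv2.imwrite("pics/t1.png",big[:,:,::-1]);cv2.imwrite("pics/s1.png",big2[:,:,::-1])
E
```

```text
[388. 190.] 0.086 452 -258 66 141 80.3 8489.509336254327
[388. 190.] 0.094 451 -255 65 140 80.3 8385.682656502351
[388. 190.] 0.102 450 -253 65 140 80.3 8282.494632115355
[213. 175.] 0.086 500 233 109 111 89.5 9392.116282167379
[213. 175.] 0.094 498 232 109 110 89.5 9277.251122809714
[213. 175.] 0.102 497 232 108 109 89.5 9163.092052293476
[286. 172.] 0.086 508 28 95 92 17.2 8042.240342127544
[286. 172.] 0.094 507 28 95 91 17.2 7943.883819790915
[286. 172.] 0.102 505 29 94 91 17.2 7846.132836779514
```

View pics/t1.png

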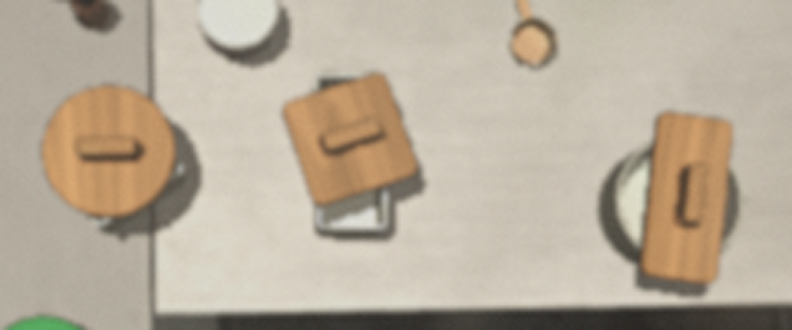

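View pics/s1.png

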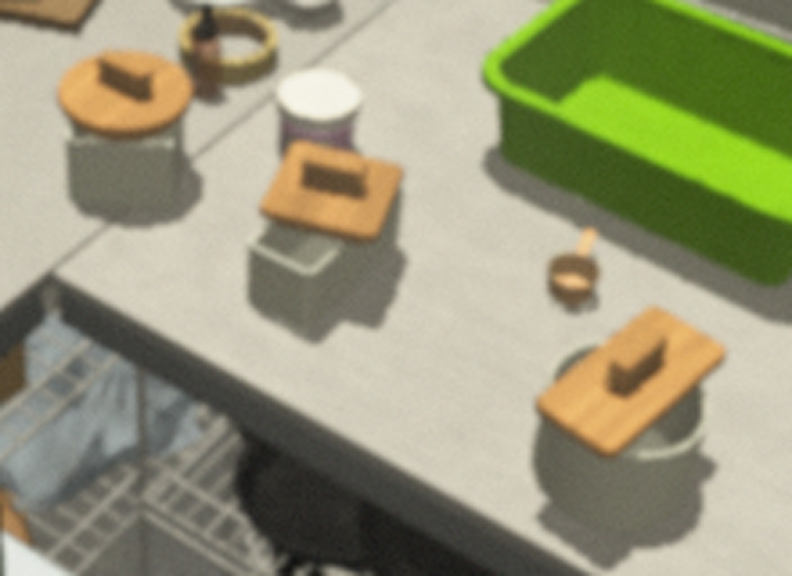

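```bash
cat >> h.py <<'E'
from scipy.spatial.transform import Rotation as Ro
def plan(x,y,z,yaw):
    "shift (mm) and turn (rad) in tool axes to world TCP x,y,z (m), tool down, x axis along yaw (mod 180)"
    o=sensors.get_obs(); A=Ro.from_euler('xyz',o["tool_rot"],degrees=True)
    best=min((Ro.from_euler('xyz',[180,0,yaw+k],degrees=True) for k in(0,180)),key=lambda B:(A.inv()*B).magnitude())
    s=A.inv().apply(np.array([x,y,z])-o["tool_pos"])*1000
    print("t",round(o["time_s"],2),"shift",s.round(1),"rot",(A.inv()*best).as_rotvec().round(3))
E
python3 - <<'E'
from h import *
c=vision.read_camera("top"); im=c["image"]
for (px,z) in (((213,175),.094),((286,172),.086),((388,190),.102)):
    for k in blobs(wood(im),500):
        if np.hypot(*(k[:,0].mean(0)-px))<10:
            P=(ray(c,k[:,0],z)*1000+1000).astype(np.float32); m=cv2.moments(P)
            a=.5*np.degrees(np.arctan2(2*m["mu11"],m["mu20"]-m["mu02"]))
            print(px,m["m10"]/m["m00"]-1000,m["m01"]/m["m00"]-1000,"axis",a, cv2.minAreaRect(cv2.convexHull(P))[2])
plan(.498,.232,.16,89)
for z in(.4,.6): print(ray(c,(300,70),z))
E
```

```text
(213, 175) 498.1082284529225 231.94970884583768 axis 43.9320894620626 89.48274993896484
(286, 172) 507.14454475008574 27.793075792958234 axis 25.039515491990166 17.16996192932129
(388, 190) 449.54035501457906 -252.41027171205758 axis -9.574258037788699 80.46253204345703
t 0.25 shift [-349.7 -226.    70.3] rot [-1.000e-03  1.000e-03  1.144e+00]
[[0.68107775 0.01077612]]
[[0.6028814  0.03072569]]
```

Emit:
drive_tool --moves '[{"x":-349.7,"y":-226,"z":70,"rz":1.144,"fingers":-1},{"x":-349.7,"y":-226,"z":70,"rz":1.144,"fingers":-1},{"x":-349.7,"y":-226,"z":70,"rz":1.144,"fingers":-1},{"x":-349.7,"y":-226,"z":70,"rz":1.144,"fingers":-1},{"x":-349.7,"y":-226,"z":70,"rz":1.144,"fingers":-1},{"x":-349.7,"y":-226,"z":70,"rz":1.144,"fingers":-1},{"x":-349.7,"y":-226,"z":70,"rz":1.144,"fingers":-1},{"x":-349.7,"y":-226,"z":70,"rz":1.144,"fingers":-1},{"x":-349.7,"y":-226,"z":70,"rz":1.144,"fingers":-1},{"x":-349.7,"y":-226,"z":70,"rz":1.144,"fingers":-1},{"x":-349.7,"y":-226,"z":70,"rz":1.144,"fingers":-1}]'

```text
invalid input at $.moves[0]: expected keys x, y, z, rx, ry, rz, fingers
```

```bash
python3 - <<'E'
from h import *
plan(.498,.232,.105,89)
c=vision.read_camera("wrist"); print(c["fx"],c["R"],c["t"]); cv2.imwrite("pics/w1.png",c["image"][:,:,::-1])
print(proj(c,[.498,.232,.12]))
E
```

```text
t 0.25 shift [-349.7 -226.   125.3] rot [-1.000e-03  1.000e-03  1.144e+00]
280.27092169048916 [[ 4.30715431e-01  9.02487533e-01 -6.86194854e-04]
 [ 8.75038572e-01 -4.17428978e-01  2.45072531e-01]
 [ 2.20888466e-01 -1.06156968e-01 -9.69504504e-01]] [-0.65034374 -0.02892177  0.38914489]
[[ 79.39178013 461.34071625]]
```

View pics/w1.png

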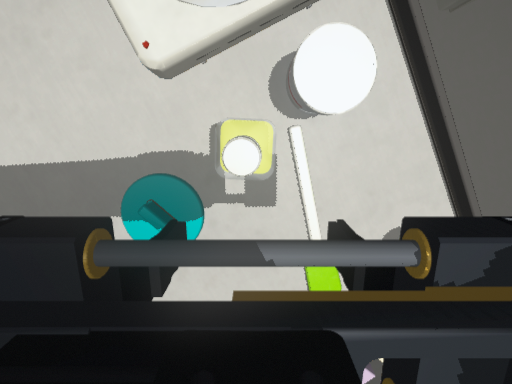

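Emit:
drive_tool --moves '[{"x":-349.7,"y":-226,"z":70,"rx":0,"ry":0,"rz":1.144,"fingers":-1},{"x":-349.7,"y":-226,"z":70,"rx":0,"ry":0,"rz":1.144,"fingers":-1},{"x":-349.7,"y":-226,"z":70,"rx":0,"ry":0,"rz":1.144,"fingers":-1},{"x":-349.7,"y":-226,"z":70,"rx":0,"ry":0,"rz":1.144,"fingers":-1},{"x":-349.7,"y":-226,"z":70,"rx":0,"ry":0,"rz":1.144,"fingers":-1},{"x":-349.7,"y":-226,"z":70,"rx":0,"ry":0,"rz":1.144,"fingers":-1},{"x":-349.7,"y":-226,"z":70,"rx":0,"ry":0,"rz":1.144,"fingers":-1},{"x":-349.7,"y":-226,"z":70,"rx":0,"ry":0,"rz":1.144,"fingers":-1},{"x":-349.7,"y":-226,"z":70,"rx":0,"ry":0,"rz":1.144,"fingers":-1},{"x":-349.7,"y":-226,"z":70,"rx":0,"ry":0,"rz":1.144,"fingers":-1},{"x":-349.7,"y":-226,"z":70,"rx":0,"ry":0,"rz":1.144,"fingers":-1}]'

```text
time_s: 1.68
tool_pos: [0.4976, 0.2337, 0.1607]
tool_rot: [180.0, -0.0, 89.1]
force: [0.5, -0.7, -1.0]
grip_width: 0.0869
grasp_force: 0.0
```

```bash
python3 - <<'E'
from h import *
plan(.498,.232,.105,89)
c=vision.read_camera("wrist"); cv2.imwrite("pics/w2.png",c["image"][:,:,::-1])
print(proj(c,[.498,.232,.12]))
E
```

```text
t 1.68 shift [-1.7  0.4 55.7] rot [ 0.    -0.     0.002]
[[257.340006   222.18169049]]
```

View pics/w2.png

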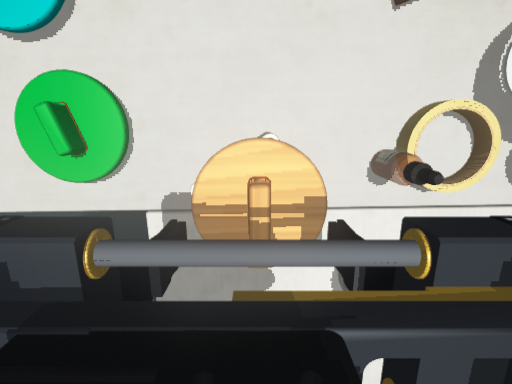

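Emit:
drive_tool --moves '[{"x":-1.7,"y":0,"z":25,"rx":0,"ry":0,"rz":0,"fingers":-1},{"x":-1.7,"y":0,"z":45,"rx":0,"ry":0,"rz":0,"fingers":-1},{"x":-1.7,"y":0,"z":55,"rx":0,"ry":0,"rz":0,"fingers":-1},{"x":-1.7,"y":0,"z":55,"rx":0,"ry":0,"rz":0,"fingers":-1},{"x":-1.7,"y":0,"z":55,"rx":0,"ry":0,"rz":0,"fingers":1},{"x":-1.7,"y":0,"z":55,"rx":0,"ry":0,"rz":0,"fingers":1},{"x":-1.7,"y":0,"z":55,"rx":0,"ry":0,"rz":0,"fingers":1},{"x":-1.7,"y":0,"z":55,"rx":0,"ry":0,"rz":0,"fingers":1},{"x":-1.7,"y":0,"z":55,"rx":0,"ry":0,"rz":0,"fingers":1},{"x":-1.7,"y":0,"z":55,"rx":0,"ry":0,"rz":0,"fingers":1},{"x":-1.7,"y":0,"z":55,"rx":0,"ry":0,"rz":0,"fingers":1},{"x":-1.7,"y":0,"z":55,"rx":0,"ry":0,"rz":0,"fingers":1}]' --force 25

```text
time_s: 3.22
tool_pos: [0.4982, 0.2306, 0.1056]
tool_rot: [180.0, -0.0, 89.0]
force: [0.3, 0.6, -1.3]
grip_width: 0.0161
grasp_force: 25.0
```

Emit:
drive_tool --moves '[{"x":0,"y":0,"z":-15,"rx":0,"ry":0,"rz":0,"fingers":1},{"x":0,"y":0,"z":-35,"rx":0,"ry":0,"rz":0,"fingers":1},{"x":30,"y":-10,"z":-35,"rx":0,"ry":0,"rz":0,"fingers":1},{"x":70,"y":-25,"z":-35,"rx":0,"ry":0,"rz":0,"fingers":1},{"x":110,"y":-40,"z":-30,"rx":0,"ry":0,"rz":0,"fingers":1},{"x":145,"y":-52,"z":-10,"rx":0,"ry":0,"rz":0,"fingers":1},{"x":165,"y":-58,"z":20,"rx":0,"ry":0,"rz":0,"fingers":1},{"x":165,"y":-58,"z":45,"rx":0,"ry":0,"rz":0,"fingers":1},{"x":165,"y":-58,"z":60,"rx":0,"ry":0,"rz":0,"fingers":1},{"x":165,"y":-58,"z":68,"rx":0,"ry":0,"rz":0,"fingers":1},{"x":165,"y":-58,"z":71,"rx":0,"ry":0,"rz":0,"fingers":1},{"x":165,"y":-58,"z":71,"rx":0,"ry":0,"rz":0,"fingers":1},{"x":165,"y":-58,"z":71,"rx":0,"ry":0,"rz":0,"fingers":1}]'

```text
time_s: 4.85
tool_pos: [0.4436, 0.3969, 0.0354]
tool_rot: [179.9, -0.1, 89.0]
force: [-1.2, 0.4, -1.1]
grip_width: 0.0158
grasp_force: 25.0
```

Emit:
drive_tool --moves '[{"x":0,"y":0,"z":1,"rx":0,"ry":0,"rz":0,"fingers":-1},{"x":0,"y":0,"z":1,"rx":0,"ry":0,"rz":0,"fingers":-1},{"x":0,"y":0,"z":1,"rx":0,"ry":0,"rz":0,"fingers":-1},{"x":0,"y":0,"z":1,"rx":0,"ry":0,"rz":0,"fingers":-1},{"x":0,"y":0,"z":-30,"rx":0,"ry":0,"rz":0,"fingers":-1},{"x":0,"y":0,"z":-80,"rx":0,"ry":0,"rz":0,"fingers":-1},{"x":0,"y":0,"z":-125,"rx":0,"ry":0,"rz":0,"fingers":-1},{"x":-368,"y":70,"z":-125,"rx":0,"ry":0,"rz":-0.314,"fingers":-1},{"x":-368,"y":70,"z":-125,"rx":0,"ry":0,"rz":-0.314,"fingers":-1},{"x":-368,"y":70,"z":-125,"rx":0,"ry":0,"rz":-0.314,"fingers":-1},{"x":-368,"y":70,"z":-125,"rx":0,"ry":0,"rz":-0.314,"fingers":-1},{"x":-368,"y":70,"z":-125,"rx":0,"ry":0,"rz":-0.314,"fingers":-1},{"x":-368,"y":70,"z":-125,"rx":0,"ry":0,"rz":-0.314,"fingers":-1},{"x":-368,"y":70,"z":-125,"rx":0,"ry":0,"rz":-0.314,"fingers":-1},{"x":-368,"y":70,"z":-125,"rx":0,"ry":0,"rz":-0.314,"fingers":-1},{"x":-368,"y":70,"z":-125,"rx":0,"ry":0,"rz":-0.314,"fingers":-1}]'

```text
time_s: 6.85
tool_pos: [0.5063, 0.0293, 0.1595]
tool_rot: [-180.0, -0.0, 107.1]
force: [-0.2, 0.4, 0.7]
grip_width: 0.0873
grasp_force: 0.0
```

```bash
python3 - <<'E'
from h import *
plan(.507,.028,.097,107)
c=vision.read_camera("top"); im=c["image"]
w=vision.read_camera("wrist"); print(proj(w,[.507,.028,.112]))
cv2.imwrite("pics/a.png",np.hstack([cv2.resize(im[120:260,120:320],None,fx=2,fy=2,interpolation=2),w["image"][:280,:400]])[:,:,::-1])
import pickle; pickle.dump(c,open("top1.pkl","wb"))
E
```

```text
t 6.85 shift [-1.5  0.3 62.5] rot [-0.    -0.     0.002]
[[256.85033579 218.82582452]]
```

View pics/a.png

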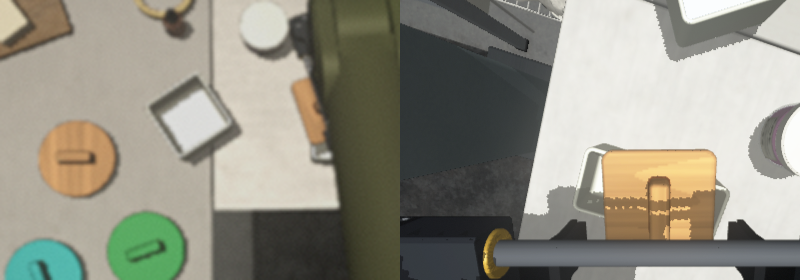

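Emit:
drive_tool --moves '[{"x":-1.5,"y":0,"z":25,"rx":0,"ry":0,"rz":0,"fingers":-1},{"x":-1.5,"y":0,"z":50,"rx":0,"ry":0,"rz":0,"fingers":-1},{"x":-1.5,"y":0,"z":62,"rx":0,"ry":0,"rz":0,"fingers":-1},{"x":-1.5,"y":0,"z":62,"rx":0,"ry":0,"rz":0,"fingers":-1},{"x":-1.5,"y":0,"z":62,"rx":0,"ry":0,"rz":0,"fingers":1},{"x":-1.5,"y":0,"z":62,"rx":0,"ry":0,"rz":0,"fingers":1},{"x":-1.5,"y":0,"z":62,"rx":0,"ry":0,"rz":0,"fingers":1},{"x":-1.5,"y":0,"z":62,"rx":0,"ry":0,"rz":0,"fingers":1},{"x":-1.5,"y":0,"z":62,"rx":0,"ry":0,"rz":0,"fingers":1},{"x":-1.5,"y":0,"z":62,"rx":0,"ry":0,"rz":0,"fingers":1},{"x":-1.5,"y":0,"z":62,"rx":0,"ry":0,"rz":0,"fingers":1},{"x":-1.5,"y":0,"z":62,"rx":0,"ry":0,"rz":0,"fingers":1}]'

```text
time_s: 8.45
tool_pos: [0.507, 0.026, 0.0976]
tool_rot: [180.0, 0.0, 107.0]
force: [0.6, 0.9, 0.2]
grip_width: 0.0161
grasp_force: 25.0
```

```bash
python3 - <<'E'
from h import *
import pickle
c=pickle.load(open("top1.pkl","rb")); im=c["image"]
crop=im[150:205,188:245]
h=cv2.cvtColor(crop,cv2.COLOR_RGB2HSV); 
for nm,i in(("sat",1),("val",2)): print(nm); print("\n".join(" ".join(f"{v:3d}" for v in r[::2]) for r in h[::3,:,i]))
big=cv2.resize(crop,None,fx=10,fy=10,interpolation=cv2.INTER_CUBIC); cv2.imwrite("pics/b.png",big[:,:,::-1])
E
```

```text
sat
 31  28  29  28  29  30  30  28  30  28  28  27  28  28  27  29  26  28  30  29  27  25  26  26  27  25  27  26  26
 27  28  30  27  28  30  27  27  28  30  30  27  27  27  29  28  27  27  30  31  26  27  27  26  26  26  24  27  26
 28  27  28  29  28  28  28  28  28  28  30  28  30  26  23  19  29  28  29  30  26  26  27  26  27  25  26  25  26
 27  29  28  30  27  27  27  30  28  29  30  28  19  24  30  36  24  27  28  29  26  24  25  26  27  25  28  27  25
 30  28  30  30  28  28  28  27  30  22  21  23  30  30  36  35  36  21  25  31  26  26  27  28  25  25  25  25  25
 27  28  27  28  28  28  27  25  19  31  33  35  41  37  32  14   9  26  22  26  29  27  25  26  24  27  26  25  25
 29  30  28  29  27  26  25  33  35  35  35  37  29  15   2   1   2   6  24  22  26  30  26  26  27  26  26  26  26
 28  27  27  23  32  32  39  37  35  34  25   6   4   3   2   2   2   2   5  23  22  26  28  25  25  25  25  25  26
 30  30  29  28  38  36  38  36  23  10   4   2   2   2   1   3   2   2   2   5  24  22  26  29  26  25  26  25  27
 28  28  28  27  31  38  25   6   2   2   3   3   3 
[... 2615 characters left out ...]
 213
178 177 180 179 179 181 182 179 142 115 190 221 220 219 219 219 214 203 162 105  89  99 105 109 143 194 215 218 216
179 180 182 179 178 181 181 182 182 142 124 183 219 219 210 195 142  96  88  89 107 117 151 206 218 220 219 219 219
180 179 178 180 180 181 181 182 180 182 142 127 195 181 127  90  90  97  98  96 173 210 220 220 219 219 219 220 218
178 180 179 180 181 182 182 182 180 181 182 151 108  86  92 101 101 115 138 142 216 220 219 220 218 218 220 218 218
180 180 181 181 183 182 183 182 182 179 184 177 162 151 111 121 160 183 177 143 214 219 217 219 218 218 219 219 219
181 179 180 179 179 179 181 180 181 180 179 180 181 183 180 182 184 184 177 144 215 217 211 215 216 217 219 219 219
```

View pics/b.png

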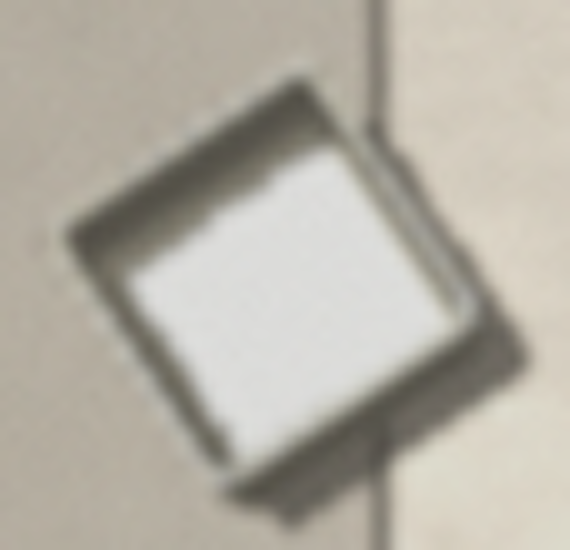

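Emit:
drive_tool --moves '[{"x":0,"y":0,"z":-10,"rx":0,"ry":0,"rz":0,"fingers":1},{"x":0,"y":0,"z":-30,"rx":0,"ry":0,"rz":0,"fingers":1},{"x":0,"y":0,"z":-55,"rx":0,"ry":0,"rz":0,"fingers":1},{"x":30,"y":7,"z":-80,"rx":0,"ry":0,"rz":0,"fingers":1},{"x":60,"y":14,"z":-90,"rx":0,"ry":0,"rz":0,"fingers":1},{"x":80,"y":18,"z":-90,"rx":0,"ry":0,"rz":0,"fingers":1},{"x":80,"y":18,"z":-90,"rx":0,"ry":0,"rz":0,"fingers":1},{"x":80,"y":18,"z":-90,"rx":0,"ry":0,"rz":0,"fingers":1},{"x":80,"y":18,"z":-90,"rx":0,"ry":0,"rz":0,"fingers":1}]'

```text
time_s: 9.57
tool_pos: [0.5009, 0.1063, 0.1875]
tool_rot: [-180.0, 0.0, 106.8]
force: [0.4, -0.0, -1.6]
grip_width: 0.0157
grasp_force: 25.0
```

```bash
python3 - <<'E'
from h import *
import pickle
w=vision.read_camera("wrist"); cv2.imwrite("pics/w3.png",w["image"][:,:,::-1]); pickle.dump(w,open("w3.pkl","wb"))
E
```

```text
(no output)
```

View pics/w3.png

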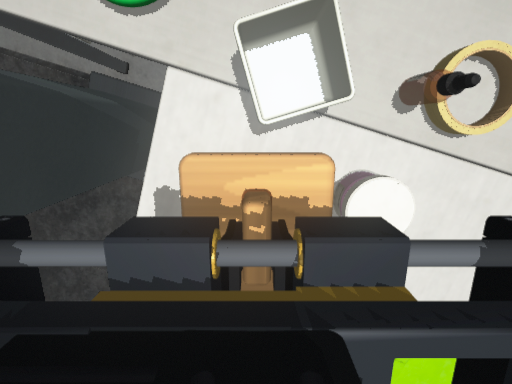

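```bash
python3 - <<'E'
from h import *
import pickle
w=pickle.load(open("w3.pkl","rb")); g=cv2.cvtColor(w["image"],cv2.COLOR_RGB2GRAY).astype(np.float32)
K=dict(left=((236,33),(262,124)),bot=((262,124),(354,93)),right=((354,93),(340,30)))
C=np.array([298,62.])
for n,(a,b) in K.items():
    a,b=np.float64(a),np.float64(b); d=(b-a)/np.linalg.norm(b-a); nrm=np.array([-d[1],d[0]]); nrm*=np.sign(nrm@(a-C))
    for f in(.25,.5,.75):
        p=a+f*(b-a); s=np.arange(-12,8); q=p+s[:,None]*nrm
        print(n,f,p.round(),cv2.remap(g,q[:,:1].astype(np.float32),q[:,1:].astype(np.float32),1).ravel().astype(int))
print((ray(w,[(236,33),(262,124),(354,93),(338,0)],.072)*1000).round(1))
E
```

```text
left 0.25 [242.  56.] [252 252 252 252 252 252 252 251 246 231 218 238 249 234 173 127 133 132
 132 132]
left 0.5 [249.  78.] [252 252 252 252 252 252 252 251 248 231 197 241 251 241 184 136 136 137
 137 137]
left 0.75 [256. 101.] [252 252 252 252 252 252 252 252 249 235 205 219 248 239 191 145 150 152
 152 152]
bot 0.25 [285. 116.] [252 252 252 252 252 252 252 250 242 215 192 227 250 244 209 158 149 148
 148 149]
bot 0.5 [308. 108.] [252 252 252 252 252 252 252 252 248 236 199 193 234 249 237 195 146 139
 142 143]
bot 0.75 [331. 101.] [163 162 162 161 160 160 159 159 156 152 143 130 182 234 245 229 203 206
 216 217]
right 0.25 [350.  77.] [113 112 112 111 112 111 111 110 110 125 179 233 250 237 216 213 215 215
 214 213]
right 0.5 [347.  62.] [110 110 110 110 110 110 109 109 109 109 137 221 249 248 221 209 211 211
 211 211]
right 0.75 [344.  46.] [108 108 107 107 107 107 108 107 107 106 126 187 238 247 224 198 206 210
 210 210]
[[442.1 239.4]
 [486.  173.1]
 [557.9 223.3]
 [517.6 288.3]]
```

```bash
cat >> h.py <<'E'
def rimline(cam,a,b,C,z,r=7,lo=.15,hi=.85,thr=225,gray=None):
    "centre line of the bright rim band near pixel segment a-b; returns point, direction in world mm"
    g=cv2.cvtColor(cam["image"],cv2.COLOR_RGB2GRAY).astype(np.float32)
    a,b,C=(np.float64(v) for v in(a,b,C)); d=(b-a)/np.linalg.norm(b-a); n=np.array([-d[1],d[0]]); n*=np.sign(n@(a-C)); pts=[]
    s=np.arange(-1.5,r,.25)
    for f in np.linspace(lo,hi,25):
        q=(a+f*(b-a)+s[:,None]*n).astype(np.float32)
        v=cv2.remap(g,q[:,:1].copy(),q[:,1:].copy(),1).ravel()
        i=v.argmax(); k=np.where(v>v[i]-6)[0]; pts.append(a+f*(b-a)+s[k].mean()*n)
    P=(ray(cam,pts,z)*1000).astype(np.float32); l=cv2.fitLine(P,cv2.DIST_HUBER,0,.01,.01).ravel(); return l[2:],l[:2]
E
python3 - <<'E'
from h import *
import pickle
w=pickle.load(open("w3.pkl","rb")); C=(298,62);z=.072
L={n:rimline(w,*ab,C,z,r=3) for n,ab in dict(left=((236,33),(262,124)),bot=((262,124),(354,93)),right=((354,93),(340,30))).items()}
for n,(p,d) in L.items(): print(n,p,np.degrees(np.arctan2(d[1],d[0])))
def inter(A,B):
    t=np.linalg.solve(np.c_[A[1],-B[1]],B[0]-A[0]); return A[0]+t[0]*A[1]
c1=inter(L["left"],L["bot"]);c2=inter(L["right"],L["bot"]);print(c1,c2,np.linalg.norm(c1-c2))
e=(c2-c1)/np.linalg.norm(c2-c1);n=np.array([-e[1],e[0]])
print("centre",(c1+c2)/2+44*n, "yaw",np.degrees(np.arctan2(e[1],e[0])))
import pickle
t=pickle.load(open("top1.pkl","rb"))
print((ray(t,np.array([(26.4,27.9),(26.8,26.6)])+(188,150),.072)*1000))
plan(0,0,0,107)
E
```

```text
left [463.34967 207.2497 ] -56.944534
bot [524.6685  198.81433] 33.13624
right [544.0783  243.83354] -56.84841
[485.48538 173.23584] [558.8915  221.15485] 87.662346
centre [498.13663 234.03976] yaw 33.13623
[[494.65918791 229.1836247 ]
 [498.36457904 228.03530131]]
t 9.62 shift [  43.3 -510.2  187.6] rot [-0.     0.    -0.003]
```

```bash
python3 - <<'E'
from h import *
import pickle
w=pickle.load(open("w3.pkl","rb")); R=np.array(w["R"]); print("cam",-R.T@w["t"])
o=sensors.get_obs(); A=Ro.from_euler('xyz',o["tool_rot"],degrees=True)
m=wood(w["image"]); print([np.where(m[:,u]>0)[0][:1] for u in(210,230,290,310)],[np.where(m[185,:]>0)[0][[0,-1]]])
k=max(blobs(m,300),key=cv2.contourArea)
for zz in(.1759,.1659):
  for uv in((210,153),(257,153),(310,153),(180,185),(335,185)):
    p=ray(w,uv,zz)[0]; print(zz,uv,(A.inv().apply(np.r_[p,zz]-o["tool_pos"])*1000).round(1))
plan(.498,.233,.16,123.1)
E
```

```text
cam [0.48164053 0.1710299  0.34134301]
[array([153]), array([153]), array([153]), array([153])] [array([180, 333])]
0.1759 (210, 153) [ 51.3 -27.2  11.6]
0.1759 (257, 153) [51.3  0.4 11.6]
0.1759 (310, 153) [51.3 31.5 11.6]
0.1759 (180, 185) [ 32.2 -46.1  11.6]
0.1759 (335, 185) [32.1 47.4 11.6]
0.1659 (210, 153) [ 50.4 -28.8  21.6]
0.1659 (257, 153) [50.3  0.4 21.6]
0.1659 (310, 153) [50.3 33.3 21.6]
0.1659 (180, 185) [ 30.  -48.9  21.6]
0.1659 (335, 185) [30.  50.3 21.6]
t 9.62 shift [121.9  33.9  27.5] rot [-0.     0.    -0.284]
```

Emit:
drive_tool --moves '[{"x":30,"y":8,"z":0,"rx":0,"ry":0,"rz":-0.1,"fingers":1},{"x":70,"y":20,"z":10,"rx":0,"ry":0,"rz":-0.2,"fingers":1},{"x":100,"y":30,"z":25,"rx":0,"ry":0,"rz":-0.284,"fingers":1},{"x":119.8,"y":34.7,"z":35,"rx":0,"ry":0,"rz":-0.284,"fingers":1},{"x":119.8,"y":34.7,"z":45,"rx":0,"ry":0,"rz":-0.284,"fingers":1},{"x":119.8,"y":34.7,"z":55,"rx":0,"ry":0,"rz":-0.284,"fingers":1},{"x":119.8,"y":34.7,"z":55,"rx":0,"ry":0,"rz":-0.284,"fingers":1},{"x":119.8,"y":34.7,"z":55,"rx":0,"ry":0,"rz":-0.284,"fingers":1},{"x":119.8,"y":34.7,"z":55,"rx":0,"ry":0,"rz":-0.284,"fingers":1}]'

```text
time_s: 10.75
tool_pos: [0.4995, 0.2322, 0.1332]
tool_rot: [179.9, 0.0, 123.2]
force: [-0.4, 0.2, -0.6]
grip_width: 0.0159
grasp_force: 25.0
```

```bash
python3 - <<'E'
from h import *
plan(.4994,.2312,.0936,123.1)
E
```

```text
t 10.75 shift [-0.7 -0.7 39.6] rot [0.001 0.    0.001]
```

Emit:
drive_tool --moves '[{"x":-0.7,"y":-0.6,"z":10,"rx":0,"ry":0,"rz":0,"fingers":1},{"x":-0.7,"y":-0.6,"z":20,"rx":0,"ry":0,"rz":0,"fingers":1},{"x":-0.7,"y":-0.6,"z":25,"rx":0,"ry":0,"rz":0,"fingers":1},{"x":-0.7,"y":-0.6,"z":29,"rx":0,"ry":0,"rz":0,"fingers":1},{"x":-0.7,"y":-0.6,"z":32,"rx":0,"ry":0,"rz":0,"fingers":1},{"x":-0.7,"y":-0.6,"z":35,"rx":0,"ry":0,"rz":0,"fingers":1},{"x":-0.7,"y":-0.6,"z":37,"rx":0,"ry":0,"rz":0,"fingers":1},{"x":-0.7,"y":-0.6,"z":39,"rx":0,"ry":0,"rz":0,"fingers":1},{"x":-0.7,"y":-0.6,"z":39,"rx":0,"ry":0,"rz":0,"fingers":1},{"x":-0.7,"y":-0.6,"z":39,"rx":0,"ry":0,"rz":0,"fingers":1}]'

```text
time_s: 12.0
tool_pos: [0.499, 0.2315, 0.0936]
tool_rot: [180.0, 0.0, 123.2]
force: [0.2, 0.3, -0.9]
grip_width: 0.0158
grasp_force: 25.0
```

Emit:
drive_tool --moves '[{"x":0,"y":0,"z":0,"rx":0,"ry":0,"rz":0,"fingers":-1},{"x":0,"y":0,"z":0,"rx":0,"ry":0,"rz":0,"fingers":-1},{"x":0,"y":0,"z":0,"rx":0,"ry":0,"rz":0,"fingers":-1},{"x":0,"y":0,"z":0,"rx":0,"ry":0,"rz":0,"fingers":-1},{"x":0,"y":0,"z":-40,"rx":0,"ry":0,"rz":0,"fingers":-1},{"x":0,"y":0,"z":-95,"rx":0,"ry":0,"rz":0,"fingers":-1},{"x":-243,"y":-159,"z":-95,"rx":0,"ry":0,"rz":0.576,"fingers":-1},{"x":-243,"y":-159,"z":-95,"rx":0,"ry":0,"rz":0.576,"fingers":-1},{"x":-243,"y":-159,"z":-95,"rx":0,"ry":0,"rz":0.576,"fingers":-1},{"x":-243,"y":-159,"z":-95,"rx":0,"ry":0,"rz":0.576,"fingers":-1},{"x":-243,"y":-159,"z":-95,"rx":0,"ry":0,"rz":0.576,"fingers":-1},{"x":-243,"y":-159,"z":-95,"rx":0,"ry":0,"rz":0.576,"fingers":-1},{"x":-243,"y":-159,"z":-95,"rx":0,"ry":0,"rz":0.576,"fingers":-1},{"x":-243,"y":-159,"z":-95,"rx":0,"ry":0,"rz":0.576,"fingers":-1}]'

```text
time_s: 13.75
tool_pos: [0.4992, -0.0572, 0.1885]
tool_rot: [-180.0, -0.0, 90.4]
force: [0.0, 0.7, 0.7]
grip_width: 0.0871
grasp_force: 0.0
```

```bash
python3 - <<'E'
from h import *
import pickle
w=vision.read_camera("wrist"); cv2.imwrite("pics/w4.png",w["image"][:,:,::-1]); pickle.dump(w,open("w4.pkl","wb"))
plan(.4495,-.2524,.165,170.4)
t=vision.read_camera("top");pickle.dump(t,open("top2.pkl","wb"))
for k in blobs(wood(t["image"]),300):
    x=k[:,0].mean(0)
    for z in(.082,.102):
        P=(ray(t,k[:,0],z)*1000+1000).astype(np.float32); m=cv2.moments(P); print(x,z,m["m10"]/m["m00"]-1000,m["m01"]/m["m00"]-1000,cv2.minAreaRect(P)[1:])
E
```

```text
t 13.8 shift [-194.8  -51.    23.4] rot [ 0.    -0.    -1.397]
[158.27619048 198.86666667] 0.082 436.373890942838 384.96199183441036 ((103.71431732177734, 101.04713439941406), 89.1025390625)
[158.27619048 198.86666667] 0.102 434.19594413103573 380.7516072147587 ((102.12869262695312, 99.50227355957031), 89.10243225097656)
[387.47407407 189.76296296] 0.082 451.88818568491934 -257.69594953535216 ((69.65545654296875, 142.7903289794922), 79.48782348632812)
[387.47407407 189.76296296] 0.102 449.47306785472006 -252.08161463375893 ((68.5904769897461, 140.6074676513672), 79.4874496459961)
[213.26666667 176.97142857] 0.082 495.8232348148472 231.29998444585658 ((94.02265167236328, 92.65869140625), 33.13164520263672)
[213.26666667 176.97142857] 0.102 492.73644746479977 229.43872921733373 ((92.58511352539062, 91.24222564697266), 33.131629943847656)
[127.78174603 132.40873016] 0.082 625.5428278510362 466.7479909542965 ((93.34888458251953, 177.5729217529297), 20.588516235351562)
[127.78174603 132.40873016] 0.102 620.4729209108955 461.28733919067326 ((91.92182922363281, 174.85824584960938), 20.588478088378906)
```

View pics/w4.png

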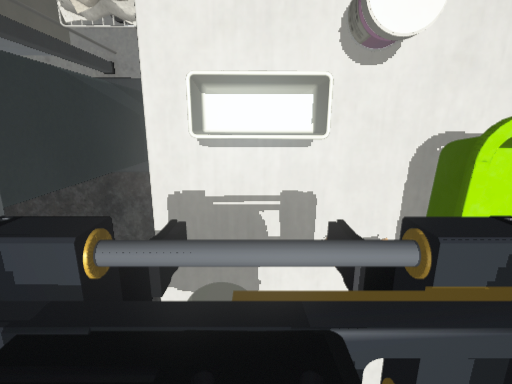

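```bash
python3 - <<'E'
from h import *
import pickle
w=pickle.load(open("w4.pkl","rb")); C=(260,105);z=.064
S=dict(left=((189,75),(192,136)),bot=((192,136),(329,136)),right=((329,136),(331,74)),top=((331,73),(189,74)))
g=cv2.cvtColor(w["image"],cv2.COLOR_RGB2GRAY)
print(g[105,183:200],g[105,320:337],g[66:82,260],g[128:145,260])
L={n:rimline(w,*ab,C,z,r=3) for n,ab in S.items()}
for n,(p,d) in L.items(): print(n,p,np.degrees(np.arctan2(d[1],d[0])))
def inter(A,B):
    t=np.linalg.solve(np.c_[A[1],-B[1]],B[0]-A[0]); return A[0]+t[0]*A[1]
q=[inter(L[a],L[b]) for a,b in(("left","bot"),("bot","right"),("right","top"),("top","left"))]
print(q,[np.linalg.norm(q[i]-q[i-1]) for i in range(4)],np.mean(q,0))
E
```

```text
[236 238 238 239 238 253 254 231 150 132 133 134 134 135 135 136 138] [127 127 126 126 126 125 125 125 222 252 252 232 233 234 233 232 232] [236 237 237 236 206 242 252 249 219 153 136 136 137 137 138 139] [254 254 251 240 207 170 159 241 253 249 207 169 166 166 166 165 165]
left [434.00363   30.320797] -89.909645
bot [ 5.1060019e+02 -3.1992918e-01] 0.27275068
right [567.6101    28.966507] -89.68765
top [501.41626   57.561417] 0.2639769
[array([434.05252,  -0.68433], dtype=float32), array([ 5.6776825e+02, -4.7784299e-02], dtype=float32), array([567.4526  ,  57.865665], dtype=float32), array([433.96118,  57.25063], dtype=float32)] [np.float32(57.93503), np.float32(133.71724), np.float32(57.91431), np.float32(133.49281)] [500.80865   28.596046]
```

Emit:
drive_tool --moves '[{"x":-194.8,"y":-51,"z":15,"rx":0,"ry":0,"rz":-1.397,"fingers":-1},{"x":-194.8,"y":-51,"z":15,"rx":0,"ry":0,"rz":-1.397,"fingers":-1},{"x":-194.8,"y":-51,"z":15,"rx":0,"ry":0,"rz":-1.397,"fingers":-1},{"x":-194.8,"y":-51,"z":15,"rx":0,"ry":0,"rz":-1.397,"fingers":-1},{"x":-194.8,"y":-51,"z":15,"rx":0,"ry":0,"rz":-1.397,"fingers":-1},{"x":-194.8,"y":-51,"z":15,"rx":0,"ry":0,"rz":-1.397,"fingers":-1},{"x":-194.8,"y":-51,"z":15,"rx":0,"ry":0,"rz":-1.397,"fingers":-1},{"x":-194.8,"y":-51,"z":15,"rx":0,"ry":0,"rz":-1.397,"fingers":-1},{"x":-194.8,"y":-51,"z":15,"rx":0,"ry":0,"rz":-1.397,"fingers":-1},{"x":-194.8,"y":-51,"z":15,"rx":0,"ry":0,"rz":-1.397,"fingers":-1},{"x":-194.8,"y":-51,"z":15,"rx":0,"ry":0,"rz":-1.397,"fingers":-1}]'

```text
time_s: 15.22
tool_pos: [0.449, -0.2537, 0.1735]
tool_rot: [180.0, 0.0, 170.2]
force: [1.1, 0.5, -0.3]
grip_width: 0.0871
grasp_force: 0.0
```

```bash
python3 - <<'E'
from h import *
import pickle
w=vision.read_camera("wrist"); cv2.imwrite("pics/w5.png",w["image"][:,:,::-1]); pickle.dump(w,open("w5.pkl","wb"))
plan(.4495,-.2524,.113,170.4)
print(proj(w,[.4495,-.2524,.128]))
E
```

```text
t 15.28 shift [-0.3  1.4 60.6] rot [ 0.     0.    -0.003]
[[257.37391707 217.42210345]]
```

View pics/w5.png

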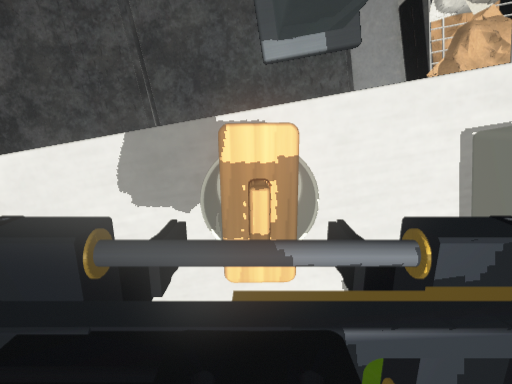

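Emit:
drive_tool --moves '[{"x":0,"y":1,"z":25,"rx":0,"ry":0,"rz":0,"fingers":-1},{"x":0,"y":1,"z":48,"rx":0,"ry":0,"rz":0,"fingers":-1},{"x":0,"y":1,"z":60,"rx":0,"ry":0,"rz":0,"fingers":-1},{"x":0,"y":1,"z":60,"rx":0,"ry":0,"rz":0,"fingers":-1},{"x":0,"y":1,"z":60,"rx":0,"ry":0,"rz":0,"fingers":1},{"x":0,"y":1,"z":60,"rx":0,"ry":0,"rz":0,"fingers":1},{"x":0,"y":1,"z":60,"rx":0,"ry":0,"rz":0,"fingers":1},{"x":0,"y":1,"z":60,"rx":0,"ry":0,"rz":0,"fingers":1},{"x":0,"y":1,"z":60,"rx":0,"ry":0,"rz":0,"fingers":1},{"x":0,"y":1,"z":60,"rx":0,"ry":0,"rz":0,"fingers":1},{"x":0,"y":1,"z":60,"rx":0,"ry":0,"rz":0,"fingers":1},{"x":0,"y":1,"z":60,"rx":0,"ry":0,"rz":0,"fingers":1}]'

```text
time_s: 16.77
tool_pos: [0.4491, -0.2528, 0.1135]
tool_rot: [180.0, -0.0, 170.3]
force: [0.1, 1.3, 0.4]
grip_width: 0.0161
grasp_force: 25.0
```

Emit:
drive_tool --moves '[{"x":0,"y":0,"z":-10,"rx":0,"ry":0,"rz":0,"fingers":1},{"x":0,"y":0,"z":-30,"rx":0,"ry":0,"rz":0,"fingers":1},{"x":0,"y":0,"z":-55,"rx":0,"ry":0,"rz":0,"fingers":1},{"x":0,"y":0,"z":-60,"rx":0,"ry":0,"rz":0,"fingers":1},{"x":0,"y":0,"z":-60,"rx":0,"ry":0,"rz":0,"fingers":1},{"x":0,"y":0,"z":-60,"rx":0,"ry":0,"rz":0,"fingers":1}]'

```text
time_s: 17.52
tool_pos: [0.4484, -0.2525, 0.1726]
tool_rot: [180.0, -0.1, 170.3]
force: [0.5, -0.2, -1.5]
grip_width: 0.0158
grasp_force: 25.0
```

```bash
python3 - <<'E'
from h import *
w=vision.read_camera("wrist"); o=sensors.get_obs(); A=Ro.from_euler('xyz',o["tool_rot"],degrees=True)
m=wood(w["image"]); print([np.where(m[:,u]>0)[0][:1] for u in(230,245,270,290)],[np.where(m[r,:]>0)[0][[0,-1]] for r in(140,160,180)])
v=np.where(m[:,245]>0)[0][0]
for dz in(.011,.021):
    zz=o["tool_pos"][2]-dz; p=ray(w,(257,v-.5),zz)[0]; print(dz,(A.inv().apply(np.r_[p,zz]-o["tool_pos"])*1000).round(1))
    for r in(140,180):
        e=np.where(m[r,:]>0)[0][[0,-1]]; p=ray(w,[(e[0]-.5,r),(e[1]+.5,r)],zz); print([(A.inv().apply(np.r_[q,zz]-o["tool_pos"])*1000).round(1) for q in p])
plan(.5008,.0286,.165,180.27)
E
```

```text
[array([123]), array([122]), array([123]), array([123])] [array([202, 310]), array([203, 310]), array([204, 309])]
0.011 [68.7  1.1 11.1]
[array([ 58.4, -31. ,  11.1]), array([58.4, 32. , 11.1])]
[array([ 34.9, -31. ,  11.1]), array([34.8, 32.5, 11.1])]
0.021 [68.8  1.1 21.1]
[array([ 57.9, -32.9,  21.1]), array([57.8, 33.9, 21.1])]
[array([ 32.9, -32.9,  21.1]), array([32.9, 34.4, 21.1])]
t 17.57 shift [ -4.1 286.    7.6] rot [ 0.    -0.002 -0.174]
```

Emit:
drive_tool --moves '[{"x":-3,"y":40,"z":0,"rx":0,"ry":0,"rz":-0.06,"fingers":1},{"x":-3,"y":90,"z":0,"rx":0,"ry":0,"rz":-0.12,"fingers":1},{"x":-3,"y":140,"z":5,"rx":0,"ry":0,"rz":-0.174,"fingers":1},{"x":-3,"y":190,"z":15,"rx":0,"ry":0,"rz":-0.174,"fingers":1},{"x":-3,"y":235,"z":25,"rx":0,"ry":0,"rz":-0.174,"fingers":1},{"x":-3,"y":270,"z":35,"rx":0,"ry":0,"rz":-0.174,"fingers":1},{"x":-3,"y":286,"z":45,"rx":0,"ry":0,"rz":-0.174,"fingers":1},{"x":-3,"y":286,"z":45,"rx":0,"ry":0,"rz":-0.174,"fingers":1},{"x":-3,"y":286,"z":45,"rx":0,"ry":0,"rz":-0.174,"fingers":1},{"x":-3,"y":286,"z":45,"rx":0,"ry":0,"rz":-0.174,"fingers":1}]'

```text
time_s: 18.82
tool_pos: [0.5006, 0.0269, 0.1291]
tool_rot: [-180.0, 0.1, -179.9]
force: [-0.3, -0.5, -1.3]
grip_width: 0.0156
grasp_force: 25.0
```

```bash
python3 - <<'E'
from h import *
plan(.4993,.0286,.0855,180.27)
E
```

```text
t 18.82 shift [ 1.3  1.7 43.6] rot [-0.     0.001 -0.003]
```

Emit:
drive_tool --moves '[{"x":1.2,"y":1.6,"z":12,"rx":0,"ry":0,"rz":-0.003,"fingers":1},{"x":1.2,"y":1.6,"z":22,"rx":0,"ry":0,"rz":-0.003,"fingers":1},{"x":1.2,"y":1.6,"z":28,"rx":0,"ry":0,"rz":-0.003,"fingers":1},{"x":1.2,"y":1.6,"z":32,"rx":0,"ry":0,"rz":-0.003,"fingers":1},{"x":1.2,"y":1.6,"z":36,"rx":0,"ry":0,"rz":-0.003,"fingers":1},{"x":1.2,"y":1.6,"z":39,"rx":0,"ry":0,"rz":-0.003,"fingers":1},{"x":1.2,"y":1.6,"z":41,"rx":0,"ry":0,"rz":-0.003,"fingers":1},{"x":1.2,"y":1.6,"z":43,"rx":0,"ry":0,"rz":-0.003,"fingers":1},{"x":1.2,"y":1.6,"z":43,"rx":0,"ry":0,"rz":-0.003,"fingers":1},{"x":1.2,"y":1.6,"z":43,"rx":0,"ry":0,"rz":-0.003,"fingers":1}]'

```text
time_s: 20.08
tool_pos: [0.4992, 0.0301, 0.0856]
tool_rot: [180.0, 0.0, -179.6]
force: [0.9, -0.4, -2.3]
grip_width: 0.0158
grasp_force: 25.0
```

Emit:
drive_tool --moves '[{"x":0,"y":0,"z":0,"rx":0,"ry":0,"rz":0,"fingers":-1},{"x":0,"y":0,"z":0,"rx":0,"ry":0,"rz":0,"fingers":-1},{"x":0,"y":0,"z":0,"rx":0,"ry":0,"rz":0,"fingers":-1},{"x":0,"y":0,"z":0,"rx":0,"ry":0,"rz":0,"fingers":-1},{"x":0,"y":0,"z":-40,"rx":0,"ry":0,"rz":0,"fingers":-1},{"x":0,"y":0,"z":-90,"rx":0,"ry":0,"rz":0,"fingers":-1},{"x":56,"y":367,"z":-90,"rx":0,"ry":0,"rz":1.595,"fingers":-1},{"x":56,"y":367,"z":-90,"rx":0,"ry":0,"rz":1.595,"fingers":-1},{"x":56,"y":367,"z":-90,"rx":0,"ry":0,"rz":1.595,"fingers":-1},{"x":56,"y":367,"z":-90,"rx":0,"ry":0,"rz":1.595,"fingers":-1},{"x":56,"y":367,"z":-90,"rx":0,"ry":0,"rz":1.595,"fingers":-1},{"x":56,"y":367,"z":-90,"rx":0,"ry":0,"rz":1.595,"fingers":-1},{"x":56,"y":367,"z":-90,"rx":0,"ry":0,"rz":1.595,"fingers":-1},{"x":56,"y":367,"z":-90,"rx":0,"ry":0,"rz":1.595,"fingers":-1},{"x":56,"y":367,"z":-60,"rx":0,"ry":0,"rz":1.595,"fingers":-1},{"x":56,"y":367,"z":-30,"rx":0,"ry":0,"rz":1.595,"fingers":-1},{"x":56,"y":367,"z":-20,"rx":0,"ry":0,"rz":1.595,"fingers":-1},{"x":56,"y":367,"z":-20,"rx":0,"ry":0,"rz":1.595,"fingers":-1}]'

```text
time_s: 22.32
tool_pos: [0.4403, 0.3965, 0.1053]
tool_rot: [-180.0, 0.0, 89.0]
force: [-0.7, 0.3, 0.6]
grip_width: 0.0871
grasp_force: 0.0
```

```bash
python3 - <<'E'
from h import *
import pickle
plan(.4436,.397,.0345,89)
t=vision.read_camera("top");pickle.dump(t,open("top3.pkl","wb"))
for k in blobs(wood(t["image"]),300):
    x=k[:,0].mean(0)
    if x[0]<190: continue
    P=(ray(t,k[:,0],.074 if x[0]>250 else .082)*1000+1000).astype(np.float32); m=cv2.moments(P); print(x,m["m10"]/m["m00"]-1000,m["m01"]/m["m00"]-1000,cv2.minAreaRect(P)[1:])
w=vision.read_camera("wrist")
a=cv2.resize(t["image"][150:230,260:420],(400,200),interpolation=2); b=w["image"][:280,:400]
cv2.imwrite("pics/c.png",np.vstack([a,b])[:,:,::-1])
E
```

```text
t 22.32 shift [ 0.6  3.4 70.8] rot [-0.001  0.001  0.001]
[213.27619048 176.98095238] 495.818226583297 231.24883683686858 ((93.96110534667969, 93.41405487060547), 33.131629943847656)
[285.41984733 175.21374046] 499.47487421027495 27.699653515500586 ((138.6349639892578, 62.95745086669922), 0.6042532920837402)
```

View pics/c.png

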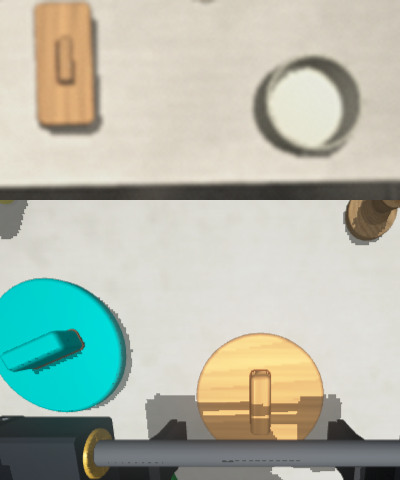

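Emit:
drive_tool --moves '[{"x":0,"y":3,"z":25,"rx":0,"ry":0,"rz":0,"fingers":-1},{"x":0,"y":3,"z":50,"rx":0,"ry":0,"rz":0,"fingers":-1},{"x":0,"y":3,"z":65,"rx":0,"ry":0,"rz":0,"fingers":-1},{"x":0,"y":3,"z":71,"rx":0,"ry":0,"rz":0,"fingers":-1},{"x":0,"y":3,"z":71,"rx":0,"ry":0,"rz":0,"fingers":-1},{"x":0,"y":3,"z":71,"rx":0,"ry":0,"rz":0,"fingers":1},{"x":0,"y":3,"z":71,"rx":0,"ry":0,"rz":0,"fingers":1},{"x":0,"y":3,"z":71,"rx":0,"ry":0,"rz":0,"fingers":1},{"x":0,"y":3,"z":71,"rx":0,"ry":0,"rz":0,"fingers":1},{"x":0,"y":3,"z":71,"rx":0,"ry":0,"rz":0,"fingers":1},{"x":0,"y":3,"z":71,"rx":0,"ry":0,"rz":0,"fingers":1},{"x":0,"y":3,"z":71,"rx":0,"ry":0,"rz":0,"fingers":1},{"x":0,"y":3,"z":71,"rx":0,"ry":0,"rz":0,"fingers":1}]'

```text
time_s: 24.05
tool_pos: [0.4435, 0.3966, 0.0346]
tool_rot: [180.0, -0.0, 89.0]
force: [0.9, -0.6, -0.5]
grip_width: 0.0158
grasp_force: 25.0
```

Emit:
drive_tool --moves '[{"x":0,"y":0,"z":-30,"rx":0,"ry":0,"rz":0,"fingers":1},{"x":0,"y":0,"z":-80,"rx":0,"ry":0,"rz":0,"fingers":1},{"x":0,"y":0,"z":-130,"rx":0,"ry":0,"rz":0,"fingers":1},{"x":-30,"y":10,"z":-155,"rx":0,"ry":0,"rz":0,"fingers":1},{"x":-75,"y":25,"z":-155,"rx":0,"ry":0,"rz":0,"fingers":1},{"x":-125,"y":40,"z":-155,"rx":0,"ry":0,"rz":0,"fingers":1},{"x":-180,"y":45,"z":-155,"rx":0,"ry":0,"rz":0,"fingers":1},{"x":-235,"y":50,"z":-155,"rx":0,"ry":0,"rz":0,"fingers":1},{"x":-290,"y":50,"z":-155,"rx":0,"ry":0,"rz":0,"fingers":1},{"x":-345,"y":50,"z":-155,"rx":0,"ry":0,"rz":0,"fingers":1},{"x":-400,"y":50,"z":-155,"rx":0,"ry":0,"rz":0,"fingers":1},{"x":-455,"y":50,"z":-155,"rx":0,"ry":0,"rz":0,"fingers":1},{"x":-510,"y":45,"z":-155,"rx":0,"ry":0,"rz":0,"fingers":1},{"x":-565,"y":40,"z":-155,"rx":0,"ry":0,"rz":0,"fingers":1},{"x":-620,"y":30,"z":-155,"rx":0,"ry":0,"rz":0,"fingers":1},{"x":-670,"y":22,"z":-155,"rx":0,"ry":0,"rz":0,"fingers":1},{"x":-715,"y":19,"z":-155,"rx":0,"ry":0,"rz":0,"fingers":1},{"x":-750,"y":19,"z":-155,"rx":0,"ry":0,"rz":0,"fingers":1},{"x":-750,"y":19,"z":-155,"rx":0,"ry":0,"rz":0,"fingers":1},{"x":-750,"y":19,"z":-155,"rx":0,"ry":0,"rz":0,"fingers":1}]'

```text
time_s: 26.55
tool_pos: [0.4498, -0.3525, 0.1891]
tool_rot: [-180.0, -0.1, 89.1]
force: [0.2, 1.0, -1.2]
grip_width: 0.0157
grasp_force: 25.0
```

```bash
python3 - <<'E'
from h import *
import pickle
w=vision.read_camera("wrist"); cv2.imwrite("pics/w6.png",w["image"][:,:,::-1]); pickle.dump(w,open("w6.pkl","wb"))
E
```

```text
(no output)
```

View pics/w6.png

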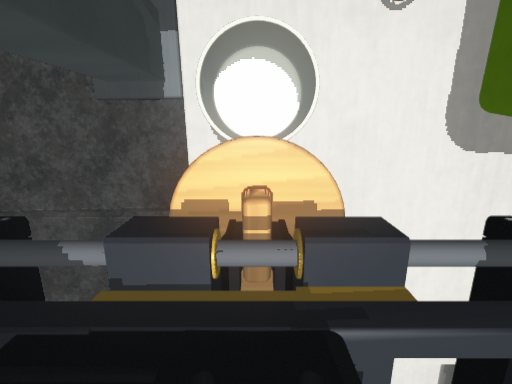

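```bash
python3 - <<'E'
from h import *
import pickle
w=pickle.load(open("w6.pkl","rb")); g=cv2.cvtColor(w["image"],cv2.COLOR_RGB2GRAY).astype(np.float32)
def circ(P):
    A=np.c_[2*P,np.ones(len(P))]; s=np.linalg.lstsq(A,(P**2).sum(1),rcond=None)[0]; r=np.sqrt(s[2]+s[:2]@s[:2]); return s[:2],r,np.abs(np.linalg.norm(P-s[:2],axis=1)-r)
pts=[]; prof=[]
s=np.arange(52,68,.25)
for a in np.radians(np.arange(-230,50,4)):
    q=(np.array([258,81])+s[:,None]*[np.cos(a),np.sin(a)]).astype(np.float32)
    v=cv2.remap(g,q[:,:1].copy(),q[:,1:].copy(),1).ravel(); k=np.where(v>v.max()-6)[0]
    if np.ptp(s[k])<3.5: pts.append(q[k].mean(0))
P=ray(w,pts,.080)*1000
for _ in range(4):
    c,r,e=circ(P); P=P[e<max(1.,1.5*np.median(e))]
print("can",c,r,len(P),e.mean())
o=sensors.get_obs(); A=Ro.from_euler('xyz',o["tool_rot"],degrees=True)
m=wood(w["image"]); k=max(blobs(m,800),key=cv2.contourArea)[:,0]; k=k[(k[:,1]<195)]
for dz in(.0126,.0226):
    Q=ray(w,k,o["tool_pos"][2]-dz)*1000; c2,r2,e2=circ(Q); print("lid",dz,c2,r2,e2.mean(), (A.inv().apply(np.r_[c2/1000,0]-o["tool_pos"])*1000).round(1))
t=pickle.load(open("top3.pkl","rb")); plan(c[0]/1000,c[1]/1000,.14,89)
E
```

```text
can [ 451.86161047 -250.74758157] 52.82969182297228 68 0.0797592769763844
lid 0.0126 [ 449.65342209 -347.09329499] 55.521900340550104 0.1752499902395679 [  4.6  -0.5 189.2]
lid 0.0226 [ 449.56842052 -350.81233612] 58.857012273627944 0.18577697743082755 [  0.9  -0.6 189.2]
t 26.6 shift [101.2   0.2  49.3] rot [-0.    -0.001  0.002]
```

Emit:
drive_tool --moves '[{"x":30,"y":0.5,"z":0,"rx":0,"ry":0,"rz":0,"fingers":1},{"x":65,"y":0.5,"z":15,"rx":0,"ry":0,"rz":0,"fingers":1},{"x":90,"y":0.5,"z":30,"rx":0,"ry":0,"rz":0,"fingers":1},{"x":98.4,"y":0.5,"z":45,"rx":0,"ry":0,"rz":0,"fingers":1},{"x":98.4,"y":0.5,"z":50,"rx":0,"ry":0,"rz":0,"fingers":1},{"x":98.4,"y":0.5,"z":50,"rx":0,"ry":0,"rz":0,"fingers":1},{"x":98.4,"y":0.5,"z":50,"rx":0,"ry":0,"rz":0,"fingers":1},{"x":98.4,"y":0.5,"z":50,"rx":0,"ry":0,"rz":0,"fingers":1}]'

```text
time_s: 27.6
tool_pos: [0.452, -0.2561, 0.14]
tool_rot: [180.0, 0.0, 89.0]
force: [-0.2, -0.5, -0.9]
grip_width: 0.0156
grasp_force: 25.0
```

```bash
python3 - <<'E'
from h import *
plan(.4521,-.2535,.1026,89)
E
```

```text
t 27.6 shift [ 2.6 -0.  37.4] rot [ 0.001  0.001 -0.001]
```

Emit:
drive_tool --moves '[{"x":1.5,"y":0,"z":10,"rx":0,"ry":0,"rz":0,"fingers":1},{"x":1.5,"y":0,"z":16,"rx":0,"ry":0,"rz":0,"fingers":1},{"x":1.5,"y":0,"z":16,"rx":0,"ry":0,"rz":0,"fingers":1},{"x":1.5,"y":0,"z":16,"rx":0,"ry":0,"rz":0,"fingers":1}]'

```text
time_s: 28.1
tool_pos: [0.4519, -0.2538, 0.1235]
tool_rot: [-180.0, 0.0, 89.0]
force: [0.3, 0.2, -0.5]
grip_width: 0.0159
grasp_force: 25.0
```

```bash
python3 - <<'E'
from h import *
for _ in range(4):
    plan(.4521,-.2535,.1026,89); vision.read_camera("top")
E
```

```text
t 28.1 shift [ 0.3  0.2 20.9] rot [-0.  0.  0.]
t 28.15 shift [ 0.3  0.  21.1] rot [0.    0.    0.001]
t 28.2 shift [ 0.3 -0.  21.1] rot [0. 0. 0.]
t 28.25 shift [ 0.3 -0.  21.2] rot [0.001 0.    0.001]
```

Emit:
drive_tool --moves '[{"x":0.3,"y":0,"z":5,"rx":0,"ry":0,"rz":0,"fingers":1},{"x":0.3,"y":0,"z":9,"rx":0,"ry":0,"rz":0,"fingers":1},{"x":0.3,"y":0,"z":12,"rx":0,"ry":0,"rz":0,"fingers":1},{"x":0.3,"y":0,"z":15,"rx":0,"ry":0,"rz":0,"fingers":1},{"x":0.3,"y":0,"z":18,"rx":0,"ry":0,"rz":0,"fingers":1},{"x":0.3,"y":0,"z":20,"rx":0,"ry":0,"rz":0,"fingers":1},{"x":0.3,"y":0,"z":21,"rx":0,"ry":0,"rz":0,"fingers":1},{"x":0.3,"y":0,"z":21,"rx":0,"ry":0,"rz":0,"fingers":1}]'

```text
time_s: 29.3
tool_pos: [0.4518, -0.2539, 0.1026]
tool_rot: [180.0, 0.0, 89.0]
force: [-1.5, -3.5, -0.1]
grip_width: 0.0158
grasp_force: 25.0
```

Emit:
drive_tool --moves '[{"x":0,"y":0,"z":0,"rx":0,"ry":0,"rz":0,"fingers":-1},{"x":0,"y":0,"z":0,"rx":0,"ry":0,"rz":0,"fingers":-1},{"x":0,"y":0,"z":0,"rx":0,"ry":0,"rz":0,"fingers":-1},{"x":0,"y":0,"z":0,"rx":0,"ry":0,"rz":0,"fingers":-1},{"x":0,"y":0,"z":-30,"rx":0,"ry":0,"rz":0,"fingers":-1},{"x":0,"y":0,"z":-80,"rx":0,"ry":0,"rz":0,"fingers":-1},{"x":-50,"y":0,"z":-85,"rx":0,"ry":0,"rz":0,"fingers":-1},{"x":-100,"y":0,"z":-85,"rx":0,"ry":0,"rz":0,"fingers":-1},{"x":-150,"y":0,"z":-85,"rx":0,"ry":0,"rz":0,"fingers":-1},{"x":-180,"y":0,"z":-85,"rx":0,"ry":0,"rz":0,"fingers":-1},{"x":-180,"y":0,"z":-85,"rx":0,"ry":0,"rz":0,"fingers":-1},{"x":-180,"y":0,"z":-85,"rx":0,"ry":0,"rz":0,"fingers":-1}]'

```text
time_s: 30.8
tool_pos: [0.4492, -0.4324, 0.1872]
tool_rot: [-180.0, -0.1, 89.1]
force: [-0.4, -0.2, 0.2]
grip_width: 0.087
grasp_force: 0.0
```

```bash
python3 - <<'E'
from h import *
t=vision.read_camera("top"); s=vision.read_camera("scene")
for k in blobs(wood(t["image"]),300):
    x=k[:,0].mean(0)
    if x[0]<190: continue
    P=(ray(t,k[:,0],.09 if x[0]>340 else .074 if x[0]>250 else .082)*1000+1000).astype(np.float32); m=cv2.moments(P); print(x,m["m10"]/m["m00"]-1000,m["m01"]/m["m00"]-1000,cv2.minAreaRect(P)[1:])
b=cv2.resize(s["image"][150:310,200:420],None,fx=2.5,fy=2.5,interpolation=2)
a=cv2.resize(t["image"][140:230,190:410],(b.shape[1],180),interpolation=2)
cv2.imwrite("pics/d.png",np.vstack([a,b])[:,:,::-1])
E
```

```text
[385.38181818 190.10909091] 450.07392099568756 -249.0636446404926 ((107.38612365722656, 111.04195404052734), 43.14902877807617)
[213.28571429 176.96190476] 495.90491445963676 231.1974808703792 ((94.02265930175781, 93.41405487060547), 33.131629943847656)
[285.38931298 175.20610687] 499.5356483569997 27.83494288834777 ((138.75450134277344, 63.17138671875), 0.6697705984115601)
```

View pics/d.png

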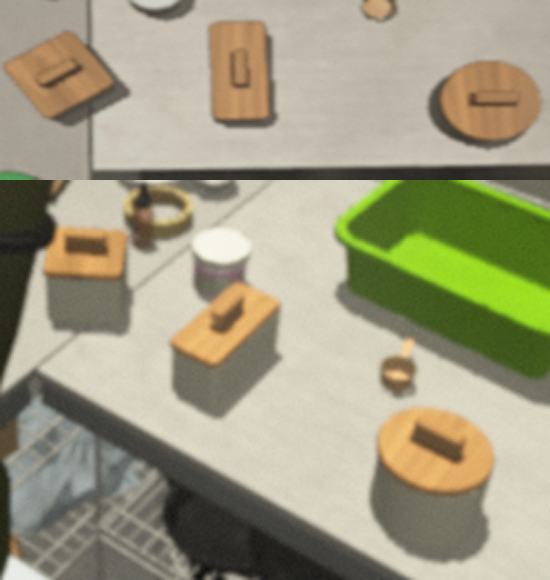

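All three lids sit level and flush on their own canisters: square at top left, oblong in the middle and round at right. The pot, scoop and bottle have not moved. Handing in.

```bash
python3 -c "
from cell import workorder; print(workorder.sign_off())"
```

```text
the job is handed in; nothing more can be done
None
```

I handed the job in at about 31 s of robot time: in the last pictures each canister is closed with its own lid, level and flush, and the pot, scoop and dropper bottle look undisturbed; no verdict was returned.

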